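# Close the spice grinder and hold its lid pressed

## Robot

A 6-joint arm with a two-finger parallel gripper is mounted at the origin on the work surface. World frame = base frame: x ahead of the robot, y to its left, z up, the work surface at z = 0. Lengths are in m, angles in rad, forces in N, time in s.
With the tool pointing down it reaches from about 0.25 to 0.725 m from the base axis. Payload 9.7 kg.
Tool frame: the origin (TCP) lies at the very end of the fingers, on their centre line; the grasp point (between the pads) lies 19 mm behind it (bot.hold_point_z is the distance from the TCP to the grasp point, in m); z points along the fingers, y is the direction in which the jaws open and shut (so a half turn about z gives the same grasp; the last joint's range is limited). The gripper opens to 85 mm and grips with 20 to 120 N. Pads are 22 mm wide; open, the fingers measure 114 mm over their backs; the gripper's body (76 mm by 85 mm) begins 54 mm behind the grasp point. The pads swing forward as they close: fully open they stand 13 mm farther back than shut.
Start: joints at [-1.29, 0.087, 0.176, 1.66, 0, 1.571], TCP at [0.152, -0.528, 0.231] pointing down, gripper open.
Joint ranges: [-3.13, 3.13], [-0.85, 1.81], [-1.15, 1.24], [-2.2, 2.28], [-1.44, 1.52], [-3.14, 3.14]. Speed limits (rad/s): [2.22, 2.22, 2.57, 3.14, 3.14, 3.14].

## Interface

Orientations are given as a rotation vector (axis times angle).
In Python, from workcell import monitor, cams, bot gives the robot as it stands.
- The arm moves only by the shell command python3 -m pendant 'ROWS' [OPENING] [FORCE]. ROWS is JSON, a list of rows, each a list of 2 entries, a list of its own where there are three numbers: the shift along the world's x, y, z in cm, then the turn, a rotation vector about the world's x, y, z in degrees. In form: [[[dx, dy, dz], [ax, ay, az]], ...]. A call has 1 to 5 rows; each row is the pose to reach, as a shift and turn from the pose commanded when the call began; what a row does not reach only later rows make up. A row lasts 1/12 s, in which the tool goes at most 41.7 mm and 7.16 degrees, less where a joint would pass 70% of its speed; a pose out of reach is approached as far as the arm can. A call with a gripper value outside its range is refused whole. OPENING is the opening, from 0 (shut) to 1 (fully open), set as the call begins (- or left out, the last holds). The fingers move at their own pace and stop on an object; FORCE is the grip in N (left out, the last holds). Time passes only in rows, so rows that repeat a pose let the fingers close. It gives the time, the measured TCP pose, the force and the opening at its end, in the units of the state.
- monitor.read_state(): the state, without advancing time (a new reading comes with each control period).
- cams.capture(name): name is "side" or "top"; returns a dict with "pixels" (420x560x3 uint8, red, green, blue), "camera_matrix" (3x3 intrinsics, pixels), "world_from_camera" (4x4, takes a point from camera to world coordinates). Camera axes: x right, y up, looking along -z (the intrinsics and any distortion apply to the point x, -y, -z); pixel columns grow to the right and rows downward; lengths in m; the calibration is good to about 2 mm. A picture is of the moment at which its call begins. There is no depth.
- bot.sign_off(): hands the job in, once; it reports no verdict.
The state is a dict: "clock": time; "q": joint angles; "joint_velocities": joint speeds; "effort": joint torques, N m; "tool_pos": TCP position; "eef_rot": TCP orientation; "contact_force": force on the tool from outside, world axes, zero at the start; "moment": the same for the moment, N m; "finger_gap": opening from 0.0 (shut) to 1.0 (fully open).
Only numpy, scipy, OpenCV 4.12 (cv2) and the standard library are available. Lean on these libraries where they do the work, as an engineer would, in place of code of your own. Each camera call takes 0.05 s, during which the arm holds its last target. There are 200 camera calls.

## Task

The spice grinder on the grill's side shelf is loaded: put its clear lid on, with the rib on the lid's side in the slot of the grinder's rim, and press the lid all the way down against its spring so that the grinder runs. Hold it down steadily for at least three seconds, firmly but without leaning your weight on it, and finish while still holding it fully down; leave the shaker, the ramekin and the grate lifter where they are.

Things in the scene. Friction and masses are not known exactly. Their poses are not given: they have to be found in the camera images.
- grinder: Spice grinder, upright, fixed to the shelf by suction feet: steel housing 92 mm across, open on top, bowl inside. Origin: centre of its underside, z up. Round the mouth a black flared rim wall, top edge 119.5 mm above the origin (inner diameter 87 mm there, 83 mm at 105 mm height, outer 95 mm), with one slot 20 mm wide, open at the top, towards the grinder's own +x.
- grinder_mouth (a point): Point on the grinder's axis 105 mm above its underside: centre of the top of the free grey spring collar, which lies in the well inside the rim wall and also fills the foot of the slot. The lid's underside comes here when laid on, 6 mm lower when pressed fully down.
- grinder_slot (a point): Middle of the slot in the rim wall, 45 mm from the grinder's axis in the grinder's +x direction, 105 mm above its underside.
- collar (a joint): Travel of the spring collar in m: 0 free, growing as it is pressed down, 0.006 on its stop. It takes about 5 N to start it and about 12 N to bring it to the stop, more than the lid's own weight; it springs back up when let go. The grinder runs while it is pressed home.
- lid: The grinder's lid (about 90 g), on the shelf, open side down: clear round cap, diameter 76 mm (3 mm play all round in the well), flat shoulder 34 mm above its underside; on that a black round finger grip, diameter 38 mm, from 34 to 62 mm up. Origin: centre of its underside, z up.
- lid_grip (a point): Point on the lid's axis in the finger grip, 50 mm above the lid's underside, 12 mm below the grip's flat top.
- lid_rib (a point): Outer top edge of the black upright rib on the lid's side: 50 mm from the axis towards the lid's own +x, 31 mm above the underside. The rib is 12 mm wide, runs down to the underside and must go into the grinder's slot (4 mm play either side), else the lid stays up on the rim wall.
- shaker: Bystander: brushed aluminium shaker, 68 mm in diameter, 98 mm tall, upright. Origin at the centre of its underside.
- ramekin: Bystander: glass ramekin, 86 mm across, 45 mm tall, upright and empty. Origin at the centre of its underside.
- lifter: Bystander: black hard plastic grill-grate lifter lying flat, about 202 mm long along its own x, up to 44 mm wide, 20 mm high. Origin under its middle.
There are look-alikes about, which are no part of the job. Leave any pink or purple look-alike of the lid alone.

How it is judged:
By the outcome, as a careful person would: the job done as asked, in the order asked, and still so for the second after the job is handed in, while the arm keeps its last pose, push and grip.
It also fails if it takes over 45 s, if anything falls off the work surface, if the arm or the gripper's body presses on something with over 40 N, if the wrist force passes 120 N, or if a joint passes its speed limit or range.

## Working session

There is one attempt and no reset: what is moved stays moved. The work goes in short steps, Python scripts to look and compute and a shell command to move; the robot and the scene stay as the last step left them, time stands still between calls to the robot, and variables do not carry over. Pictures are saved under pics/ and viewed, about 8 in all and at most 12, crops included, and the job is handed in when it is done.

```bash
mkdir -p pics; ls; cat > h.py <<'E'
import numpy as np, cv2
from workcell import monitor, cams, bot
def snap(n,f):
    c=cams.capture(n); cv2.imwrite(f'pics/{f}.png',c['pixels'][:,:,::-1]); np.savez(f'pics/{f}.npz',**{k:c[k] for k in('pixels','camera_matrix','world_from_camera')}); return c
def load(f): return dict(np.load(f'pics/{f}.npz'))
def onplane(c,u,v,z):
    K=c['camera_matrix'];T=c['world_from_camera']
    d=np.linalg.inv(K)@[u,v,1.];d=T[:3,:3]@[d[0],-d[1],-d[2]];o=T[:3,3]
    return o+d*(z-o[2])/d[2]
def proj(c,p):
    T=np.linalg.inv(c['world_from_camera']);q=T[:3,:3]@np.array(p)+T[:3,3];q=c['camera_matrix']@[q[0],-q[1],-q[2]];return q[:2]/q[2]
E
python3 - <<'E'
from h import *
for n in('top','side'):
    c=snap(n,n+'0'); print(c.keys(),c['camera_matrix'].round(1),c['world_from_camera'].round(3))
a=load('top0');b=load('side0')
print(monitor.read_state())
E
```

```text
pics
dict_keys(['pixels', 'camera_matrix', 'world_from_camera']) [[419.5   0.  285.2]
 [  0.  419.5 213.2]
 [  0.    0.    1. ]] [[ 0.003  0.997 -0.074  0.528]
 [-1.     0.003 -0.006  0.042]
 [-0.006  0.074  0.997  0.986]
 [ 0.     0.     0.     1.   ]]
dict_keys(['pixels', 'camera_matrix', 'world_from_camera']) [[506.7   0.  287.8]
 [  0.  506.7 205.4]
 [  0.    0.    1. ]] [[-0.827  0.315 -0.466  0.022]
 [-0.563 -0.444  0.697  0.89 ]
 [ 0.013  0.839  0.544  0.794]
 [ 0.     0.     0.     1.   ]]
{'clock': 0.1, 'q': array([-1.28998990e+00,  8.74129893e-02,  1.75228735e-01,  1.65975842e+00,
       -1.83167774e-05,  1.57077746e+00]), 'joint_velocities': array([ 0.00084228, -0.00202304,  0.00244691, -0.00019832, -0.00149388,
        0.00047605]), 'effort': array([ 2.10987542e-03, -5.21561086e+01,  4.65652585e+01,  1.62193476e-02,
        1.22970528e-04, -1.46832754e-06]), 'tool_pos': array([ 0.1523664 , -0.52828446,  0.23065748]), 'eef_rot': array([-3.10955276e+00, -4.39512785e-01,  2.80362809e-04]), 'contact_force': array([-0.55301711, -0.42299571,  0.19340457]), 'moment': array([-0.0062105 ,  0.04490969,  0.07618236]), 'finger_gap': 0.9948833604882975}
```

View pics/top0.png

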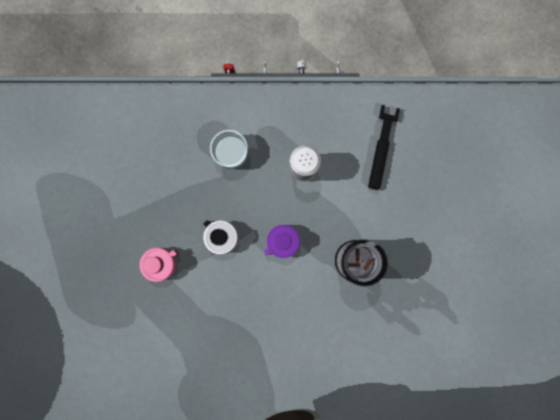

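View pics/side0.png

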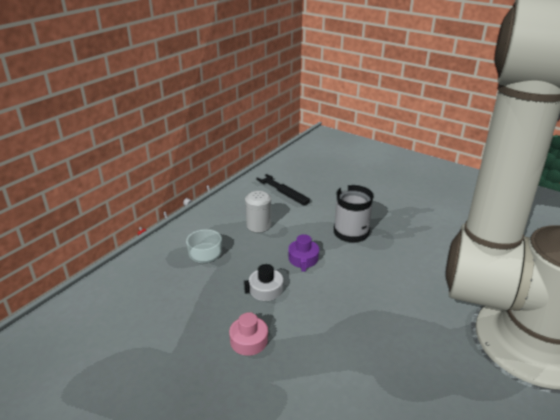

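Candidates for the lid, in top-view pixels: pink cap (157,264), purple cap (284,242), and the clear cap with a black grip and black rib (220,237). I choose the clear cap. The grinder is at (361,262), and its slot seems to be at the upper left in the side view. Next is a close crop of both.

```bash
python3 - <<'E'
from h import *
a=load('top0')['pixels'][:,:,::-1];b=load('side0')['pixels'][:,:,::-1]
def cr(i,u,v,w=35): return cv2.resize(i[v-w:v+w,u-w:u+w],(400,300) if 0 else (300,300),interpolation=cv2.INTER_CUBIC)
cv2.imwrite('pics/c1.png',np.vstack([np.hstack([cr(a,220,237),cr(a,361,262)]),np.hstack([cr(b,265,283),cr(b,353,212)])]))
c=load('top0')
g=c['pixels'].max(2)
# black blobs
m=(g<45).astype(np.uint8)
n,l,s,ce=cv2.connectedComponentsWithStats(m)
for i in range(1,n):
    x,y,w,h,A=s[i]
    if A>8 and 180<ce[i][0]<420 and 190<ce[i][1]<310: print(s[i],ce[i].round(1))
E
```

```text
[205 222   5   3  11] [206.7 222.9]
[211 230  16  14 178] [218.4 236.6]
[342 240  46  46 402] [367.2 265.3]
[356 249   3   6  16] [356.9 251.5]
```

View pics/c1.png

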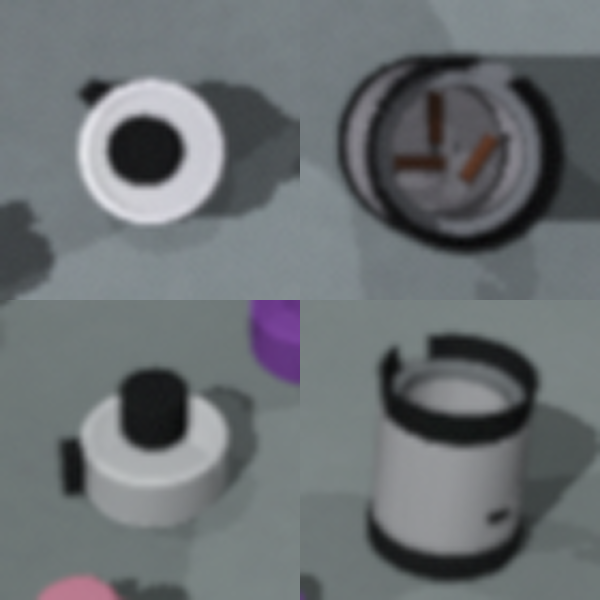

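```bash
python3 - <<'E'
from h import *
t=load('top0');s=load('side0');C=lambda u,v,U,V:(U-35+u/4.286-.4,V-35+v/4.286-.4)
P=lambda c,p,z:onplane(c,*p,z)
def yaw(a,b):return np.degrees(np.arctan2(b[1]-a[1],b[0]-a[0])).round(1)
g=t['pixels'].max(2)
r=P(t,C(151,151,220,237),.034);gt=P(t,C(146,150,220,237),.062);rb=P(t,C(92,92,220,237),.031)
print('lid top',r,gt,rb,yaw(r,rb))
gs=P(s,C(153,86+0,265,283),.062);rs=P(s,C(154,440-300,265,283),.034);rbs=P(s,C(70,442-300,265,283),.031)
print('side',gs,rs,rbs,yaw(rs,rbs))
c=P(t,C(167,153.5,361,262),.1195);sl=P(t,C(192,70,361,262),.115)
print('grinder top',c,sl,yaw(c,sl))
c2=P(s,C(158,379-300,353,212),.1195);sl2=P(s,C(112,48,353,212),.1195)
print('side',c2,sl2,yaw(c2,sl2))
st=monitor.read_state();from scipy.spatial.transform import Rotation as R
print(R.from_rotvec(st['eef_rot']).as_matrix().round(3))
E
```

```text
lid top [0.54447427 0.19575526 0.034     ] [0.54449548 0.19380676 0.062     ] [0.57580683 0.22814367 0.031     ] 45.9
side [0.54639391 0.19287421 0.062     ] [0.54015704 0.20100054 0.034     ] [0.57727683 0.22481888 0.031     ] 32.7
grinder top [ 0.4914374  -0.11611914  0.1195    ] [ 0.53137272 -0.12943643  0.115     ] -18.4
side [ 0.48914003 -0.11075624  0.1195    ] [ 0.52865336 -0.12623873  0.1195    ] -21.4
[[ 0.961  0.277 -0.   ]
 [ 0.277 -0.961  0.001]
 [-0.    -0.001 -1.   ]]
```

```bash
python3 -m pendant '[[[9.5,17.5,0],[0,0,30]],[[9.5,17.5,0],[0,0,30]],[[9.5,17.5,0],[0,0,30]],[[9.5,17.5,0],[0,0,30]],[[9.5,17.5,0],[0,0,30]]]' 1 40; python3 -c "
from h import *;s=monitor.read_state();print(s['q'].round(2),s['tool_pos'].round(3))"
```

```text
clock: 0.52
tool_pos: [0.2479, -0.351, 0.231]
eef_rot: [-2.886, -1.24, -0.0]
contact_force: [1.2, 0.6, 0.3]
finger_gap: 1.0
[-0.96 -0.2  -0.1   1.67  0.    1.37] [ 0.248 -0.351  0.231]
```

```bash
python3 -m pendant '[[[9.5,17.5,0],[0,0,30]],[[9.5,17.5,0],[0,0,30]],[[9.5,17.5,0],[0,0,30]],[[9.5,17.5,0],[0,0,30]],[[9.5,17.5,0],[0,0,30]]]'; python3 -m pendant '[[[9.5,17.5,-3],[0,0,30]],[[9.5,17.5,-3],[0,0,30]],[[9.5,17.5,-3],[0,0,30]],[[9.5,17.5,-3],[0,0,30]],[[9.5,17.5,-3],[0,0,30]]]'; python3 -c "
from h import *;s=monitor.read_state();print(s['q'].round(2),s['tool_pos'].round(4))"
```

```text
clock: 0.93
tool_pos: [0.3429, -0.176, 0.2312]
eef_rot: [2.466, 1.946, 0.001]
contact_force: [-0.4, -0.5, -0.1]
finger_gap: 0.998
clock: 1.35
tool_pos: [0.4379, -0.0008, 0.2006]
eef_rot: [-1.878, -2.518, -0.0]
contact_force: [0.8, -1.6, -0.6]
finger_gap: 1.002
[-0.   -0.19 -0.15  1.61  0.    1.28] [ 0.4379 -0.0008  0.2006]
```

```bash
python3 -m pendant '[[[9,16,-4],[0,0,0]],[[9,16,-4],[0,0,0]],[[9,16,-4],[0,0,0]],[[9,16,-4],[0,0,0]],[[9,16,-4],[0,0,0]]]'; python3 -m pendant '[[[1.7,3.5,-4],[0,0,0]],[[1.7,3.5,-4],[0,0,0]],[[1.7,3.5,-4],[0,0,0]]]'; python3 - <<'E'
from h import *
s=monitor.read_state();print(s['q'].round(2),s['tool_pos'].round(4))
a=snap('side','side1')['pixels'][:,:,::-1];b=snap('top','top1')['pixels'][:,:,::-1]
f=lambda i,u,v:cv2.resize(i[v-60:v+60,u-50:u+50],(400,480),interpolation=cv2.INTER_CUBIC)
cv2.imwrite('pics/c2.png',np.hstack([f(a,265,260),f(b,220,237)]))
E
```

```text
clock: 1.77
tool_pos: [0.5281, 0.16, 0.1591]
eef_rot: [-1.885, -2.511, 0.002]
contact_force: [-0.2, -0.6, -0.1]
finger_gap: 1.005
clock: 2.02
tool_pos: [0.5432, 0.1927, 0.1172]
eef_rot: [-1.884, -2.51, 0.008]
contact_force: [0.0, -0.8, -1.2]
finger_gap: 1.001
[0.34 0.14 0.02 1.45 0.   1.63] [0.5432 0.1927 0.1172]
```

View pics/c2.png

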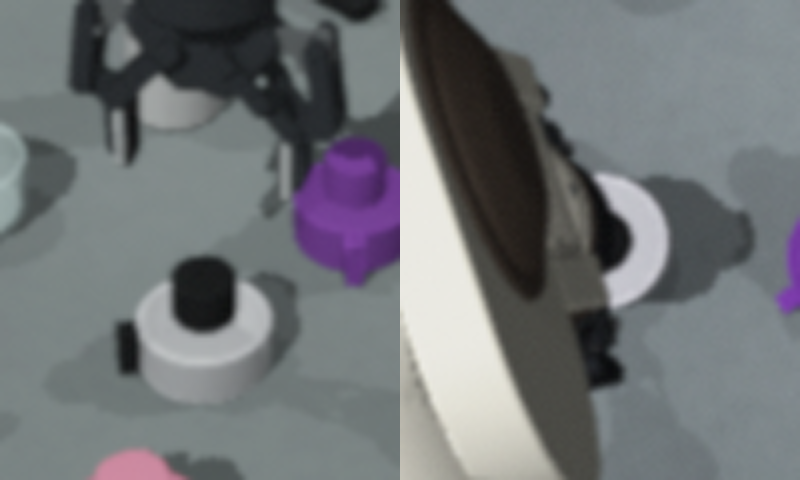

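The side crop shows the fingers straddling the black grip, with the jaw midpoint at x=204 and the grip axis also at x=204. I'll descend and grip.

```bash
python3 -m pendant '[[[0.1,0.1,-3],[0,0,0]],[[0.1,0.1,-5.5],[0,0,0]],[[0.1,0.1,-7.5],[0,0,0]],[[0.1,0.1,-8.4],[0,0,0]],[[0.1,0.1,-8.4],[0,0,0]]]'; python3 -m pendant '[[[0,0,0],[0,0,0]],[[0,0,0],[0,0,0]],[[0,0,0],[0,0,0]],[[0,0,0],[0,0,0]],[[0,0,0],[0,0,0]]]' 0.2 60;python3 -m pendant '[[[0,0,0],[0,0,0]],[[0,0,0],[0,0,0]],[[0,0,0],[0,0,0]]]'
```

```text
clock: 2.53
tool_pos: [0.5446, 0.1912, 0.0366]
eef_rot: [-1.89, -2.509, 0.003]
contact_force: [0.2, -0.4, 0.2]
finger_gap: 1.003
clock: 2.95
tool_pos: [0.5462, 0.1927, 0.039]
eef_rot: [1.888, 2.509, 0.003]
contact_force: [-0.5, -0.9, 6.5]
finger_gap: 0.424
clock: 3.2
tool_pos: [0.5462, 0.1927, 0.039]
eef_rot: [1.888, 2.509, 0.003]
contact_force: [-0.6, -1.1, 7.1]
finger_gap: 0.423
```

```bash
python3 -m pendant '[[[0,0,3],[0,0,0]],[[0,0,7],[0,0,0]],[[0,0,11],[0,0,0]],[[0,0,16],[0,0,0]],[[0,0,16],[0,0,0]]]' 0.2 100;python3 -m pendant '[[[-4,-15,0],[0,0,-32]],[[-4,-15,0],[0,0,-32]],[[-4,-15,0],[0,0,-32]],[[-4,-15,0],[0,0,-32]],[[-4,-15,0],[0,0,-32]]]'
python3 - <<'E'
from h import *
s=monitor.read_state();print(s['q'].round(2))
a=snap('side','side2')['pixels'][:,:,::-1];b=snap('top','top2')['pixels'][:,:,::-1]
f=lambda i:cv2.resize(i[100:310,150:430],(560,420),interpolation=cv2.INTER_CUBIC)
cv2.imwrite('pics/c3.png',f(a))
E
```

```text
clock: 3.62
tool_pos: [0.547, 0.1932, 0.2053]
eef_rot: [1.885, 2.506, 0.013]
contact_force: [2.1, 1.6, 0.4]
finger_gap: 0.411
clock: 4.03
tool_pos: [0.5042, 0.0385, 0.1982]
eef_rot: [2.516, 1.878, -0.0]
contact_force: [0.6, -0.5, -0.6]
finger_gap: 0.411
[ 0.08 -0.03 -0.01  1.59 -0.    1.94]
```

View pics/c3.png

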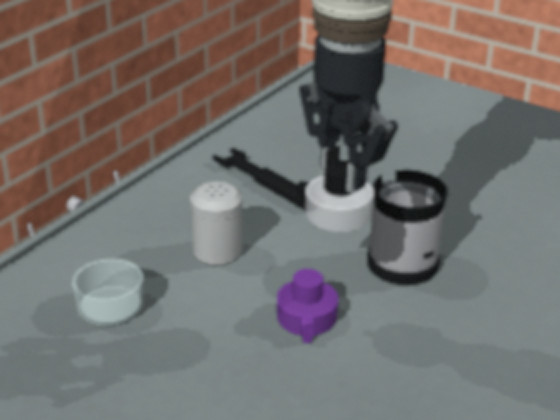

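```bash
python3 -m pendant '[[[-1.4,-15.2,0],[0,0,-32]],[[-1.4,-15.2,0],[0,0,-32]],[[-1.4,-15.2,0],[0,0,-32]],[[-1.4,-15.2,0],[0,0,-32]],[[-1.4,-15.2,0],[0,0,-32]]]';python3 -m pendant '[[[0,0,-1.5],[0,0,0]],[[0,0,-1.5],[0,0,0]],[[0,0,-1.5],[0,0,0]]]'
python3 - <<'E'
from h import *
s=monitor.read_state();print(s['q'].round(2))
a=snap('side','side3')['pixels'][:,:,::-1];b=snap('top','top3')['pixels'][:,:,::-1]
f=lambda i,u,v:cv2.resize(i[v-60:v+60,u-50:u+50],(400,480),interpolation=cv2.INTER_CUBIC)
cv2.imwrite('pics/c4.png',np.hstack([f(a,353,190),f(b,361,255)]))
E
```

```text
clock: 4.55
tool_pos: [0.4914, -0.1127, 0.1972]
eef_rot: [2.935, 1.118, -0.001]
contact_force: [0.2, 0.4, -1.5]
finger_gap: 0.414
clock: 4.8
tool_pos: [0.4914, -0.1088, 0.1818]
eef_rot: [-2.929, -1.132, 0.002]
contact_force: [-0.5, 0.7, -0.7]
finger_gap: 0.411
[-0.22 -0.04 -0.05  1.56  0.    2.19]
```

View pics/c4.png

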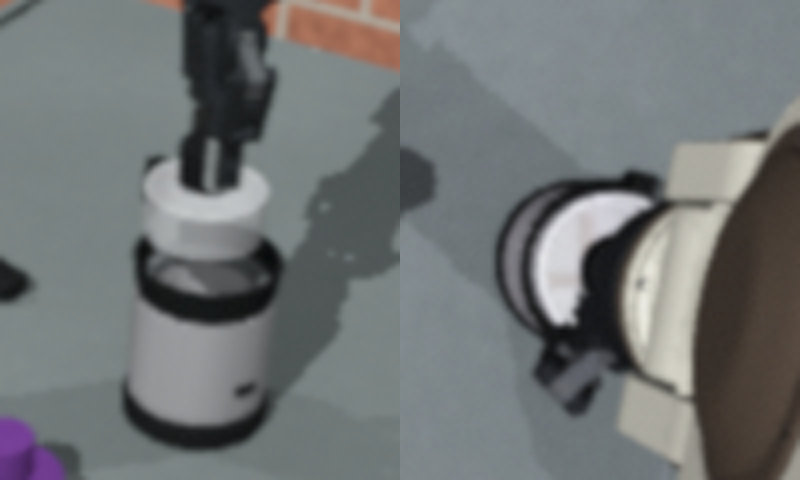

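```bash
python3 - <<'E'
from h import *
t=load('top3');s=load('side3');st=monitor.read_state();p=st['tool_pos'];print(p.round(4))
T=lambda u,v:(311+u/4-.4,195+v/4-.4);S=lambda u,v:(303+u/4-.4,130+v/4-.4)
zu=p[2]-.039
print('lid top',onplane(t,364.9,262.2,zu+.034),'rib',onplane(t,*T(240,181),zu+.031))
print('lid side',onplane(s,*S(207,193),zu+.034),'rib',onplane(s,*S(152,163),zu+.031))
# compare predicted outline in images of lid at tcp
for n,c,F in(('t',t,(311,195)),('s',s,(303,130))):
  for nm,ctr,r,z in(('lidsh',p,.038,zu+.034),('lidbot',p,.038,zu),('rim',(.490,-.114),.0475,.1195)):
    q=np.array([proj(c,[ctr[0]+r*np.cos(a),ctr[1]+r*np.sin(a),z]) for a in np.linspace(0,6.28,180)])
    q=(q-F+.4)*4;print(n,nm,q.min(0).round(),q.max(0).round())
E
```

```text
[ 0.4918 -0.1088  0.1828]
lid top [ 0.49430425 -0.10615619  0.1777537 ] rib [ 0.53707283 -0.11815837  0.1747537 ]
lid side [ 0.48666554 -0.09507388  0.1777537 ] rib [ 0.53512269 -0.11342093  0.1747537 ]
t lidsh [143. 196.] [302. 356.]
t lidbot [134. 196.] [286. 350.]
t rim [119. 181.] [304. 368.]
s lidsh [148. 152.] [272. 213.]
s lidbot [145. 199.] [267. 261.]
s rim [134. 221.] [284. 300.]
```

```bash
python3 - <<'E'
from h import *
p=monitor.read_state()['tool_pos']
def samp(f,ctr,r,z,a):
    c=load(f);g=cv2.GaussianBlur(c['pixels'],(0,0),.6).mean(2).astype(np.float32)
    q=np.array([proj(c,[ctr[0]+r*np.cos(x),ctr[1]+r*np.sin(x),z]) for x in np.radians(a)],np.float32)
    return cv2.remap(g,q[:,:1],q[:,1:],cv2.INTER_LINEAR).ravel().astype(int)
a=np.arange(-60,31,5);print(a)
for cy in(-.116,-.114,-.111): print('slot',cy,samp('top0',(.490,cy),.0455,.118,a),samp('side0',(.490,cy),.0455,.118,a))
for f in('top3','side3'): print('rib',f,samp(f,p,.046,p[2]-.039+.031,a))
# rim centre: dark extent along rays in top0 / side0
for f in('top0','side0'):
  for cx,cy in((.490,-.114),(.490,-.112),(.490,-.116),(.488,-.114),(.492,-.114)):
    print(f,cx,cy,samp(f,(cx,cy),.0455,.1195,np.arange(0,360,10)).mean())
E
```

```text
[-60 -55 -50 -45 -40 -35 -30 -25 -20 -15 -10  -5   0   5  10  15  20  25
  30]
slot -0.116 [ 31  28  28  28  27  45  82 105 107 101  81  46  30  25  25  26  25  22
  26] [ 48  47  48  50  58  91 118 125 125 122 106  77  51  37  35  35  36  38
  40]
slot -0.114 [ 21  19  20  20  23  53  96 110 108  97  66  35  28  24  25  26  22  24
  29] [ 39  39  39  41  58  98 121 125 125 118  95  61  40  38  38  41  43  48
  52]
slot -0.111 [ 18  19  19  21  31  80 110 113 106  80  45  27  26  25  28  25  24  33
  44] [ 31  30  31  37  72 111 124 125 122 105  71  46  38  41  47  52  62  69
  75]
rib top3 [195 190 175 133 112 134 136  88  42  26  25  22  50  63  52  42  31  27
  30]
rib side3 [ 88  43  30  32  57 102 123 117  97  79  74  80  97 112 119 123 125 126
 126]
top0 0.49 -0.114 45.083333333333336
top0 0.49 -0.112 50.80555555555556
top0 0.49 -0.116 45.02777777777778
top0 0.488 -0.114 53.75
top0 0.492 -0.114 41.05555555555556
side0 0.49 -0.114 55.888888888888886
side0 0.49 -0.112 50.111111111111114
side0 0.49 -0.116 64.36111111111111
side0 0.488 -0.114 56.05555555555556
side0 0.492 -0.114 59.638888888888886
```

```bash
python3 -m pendant '[[[-0.1,-0.5,0],[0,0,-6]],[[-0.1,-0.5,0],[0,0,-11]],[[-0.1,-0.5,0],[0,0,-11]],[[-0.1,-0.5,0],[0,0,-11]]]'
python3 - <<'E'
from h import *
snap('side','side4');snap('top','top4')
s=monitor.read_state();p=s['tool_pos'];print(p.round(4))
def samp(f,ctr,r,z,a):
    c=load(f);g=cv2.GaussianBlur(c['pixels'],(0,0),.6).mean(2).astype(np.float32)
    q=np.array([proj(c,[ctr[0]+r*np.cos(x),ctr[1]+r*np.sin(x),z]) for x in np.radians(a)],np.float32)
    return cv2.remap(g,q[:,:1],q[:,1:],cv2.INTER_LINEAR).ravel().astype(int)
a=np.arange(-60,31,5);print(a)
for f in('top4','side4'): print('rib',f,samp(f,p,.046,p[2]-.039+.031,a))
b=load('side4');t=load('top4');f=lambda i,u,v:cv2.resize(i['pixels'][v-60:v+60,u-50:u+50,::-1],(400,480),interpolation=cv2.INTER_CUBIC)
cv2.imwrite('pics/c5.png',np.hstack([f(b,353,190),f(t,361,255)]))
for n,c,F in(('t',t,(311,195)),('s',b,(303,130))):
  for nm,ctr,r,z in(('lidsh',p,.038,p[2]-.005),('rim',(.491,-.114),.0475,.1195)):
    q=np.array([proj(c,[ctr[0]+r*np.cos(x),ctr[1]+r*np.sin(x),z]) for x in np.linspace(0,6.28,180)])
    q=(q-F+.4)*4;print(n,nm,q.min(0).round(),q.max(0).round())
E
```

```text
clock: 5.23
tool_pos: [0.4907, -0.114, 0.1828]
eef_rot: [3.025, 0.848, 0.001]
contact_force: [-0.4, 0.4, -1.3]
finger_gap: 0.413
[ 0.4906 -0.1141  0.1826]
[-60 -55 -50 -45 -40 -35 -30 -25 -20 -15 -10  -5   0   5  10  15  20  25
  30]
rib top4 [194 185 166 126  99 102  58  27  24  26  71  92  87  60  42  29  28  34
  39]
rib side4 [102 100  50  29  47  77  90  87  84 104 120 130 132 131 130 130 129 128
 129]
t lidsh [154. 199.] [313. 358.]
t rim [119. 179.] [304. 366.]
s lidsh [154. 149.] [278. 210.]
s rim [132. 220.] [283. 299.]
```

View pics/c5.png

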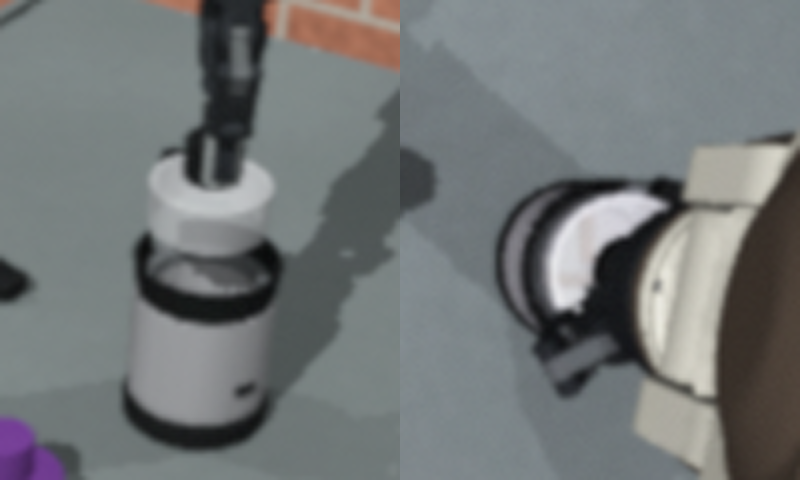

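The lid sits about 2.6 mm off the rim centre towards +x+y (lid centre at crop x=211.5 against the ideal 217). The rib is at about -22°, matching the slot. I'll correct the offset and lower.

```bash
python3 -m pendant '[[[-0.2,-0.15,0],[0,0,0]],[[-0.2,-0.15,-1],[0,0,0]],[[-0.2,-0.15,-2],[0,0,0]],[[-0.2,-0.15,-2],[0,0,0]]]'; python3 -m pendant '[[[0,0,-0.3],[0,0,0]],[[0,0,-0.6],[0,0,0]],[[0,0,-0.9],[0,0,0]],[[0,0,-0.9],[0,0,0]]]';python3 -m pendant '[[[0,0,-0.3],[0,0,0]],[[0,0,-0.6],[0,0,0]],[[0,0,-0.6],[0,0,0]]]'
```

```text
clock: 5.67
tool_pos: [0.4874, -0.1158, 0.1595]
eef_rot: [-3.025, -0.842, 0.004]
contact_force: [-0.3, -0.0, -1.3]
finger_gap: 0.408
clock: 6.0
tool_pos: [0.4883, -0.1159, 0.1527]
eef_rot: [-3.026, -0.842, 0.001]
contact_force: [1.1, -0.1, -0.4]
finger_gap: 0.41
clock: 6.25
tool_pos: [0.4883, -0.1159, 0.1467]
eef_rot: [-3.026, -0.842, 0.001]
contact_force: [-0.2, -0.2, -0.8]
finger_gap: 0.408
```

The underside is at about 0.108, which is 12 mm below the rim top, with no force, so the rib is in the slot. Now I press.

```bash
python3 -m pendant '[[[0,0,-0.2],[0,0,0]],[[0,0,-0.4],[0,0,0]],[[0,0,-0.4],[0,0,0]]]';python3 -m pendant '[[[0,0,-0.2],[0,0,0]],[[0,0,-0.4],[0,0,0]],[[0,0,-0.4],[0,0,0]]]';python3 -m pendant '[[[0,0,-0.2],[0,0,0]],[[0,0,-0.4],[0,0,0]],[[0,0,-0.4],[0,0,0]]]'
```

```text
clock: 6.5
tool_pos: [0.4886, -0.116, 0.1435]
eef_rot: [3.026, 0.842, 0.001]
contact_force: [0.0, 0.6, 4.3]
finger_gap: 0.411
clock: 6.75
tool_pos: [0.4886, -0.1159, 0.1401]
eef_rot: [3.026, 0.842, 0.002]
contact_force: [-2.2, 0.7, 9.1]
finger_gap: 0.412
clock: 7.0
tool_pos: [0.4888, -0.1159, 0.1381]
eef_rot: [3.025, 0.842, 0.005]
contact_force: [-6.1, 2.2, 18.5]
finger_gap: 0.414
```

```bash
python3 -m pendant '[[[-0.1,0,0],[0,0,0]],[[-0.15,0.05,-0.1],[0,0,0]],[[-0.15,0.05,-0.1],[0,0,0]]]';python3 -m pendant '[[[0,0,-0.1],[0,0,0]],[[0,0,-0.1],[0,0,0]],[[0,0,-0.1],[0,0,0]]]'
python3 - <<'E'
from h import *
snap('side','side5');b=load('side5')
cv2.imwrite('pics/c6.png',cv2.resize(b['pixels'][120:260,290:420,::-1],(520,560),interpolation=cv2.INTER_CUBIC))
E
```

```text
clock: 7.25
tool_pos: [0.4885, -0.1158, 0.138]
eef_rot: [3.024, 0.841, 0.009]
contact_force: [-1.6, 0.3, 23.6]
finger_gap: 0.411
clock: 7.5
tool_pos: [0.4886, -0.1158, 0.138]
eef_rot: [3.023, 0.841, 0.01]
contact_force: [-4.8, -0.0, 30.1]
finger_gap: 0.414
```

View pics/c6.png

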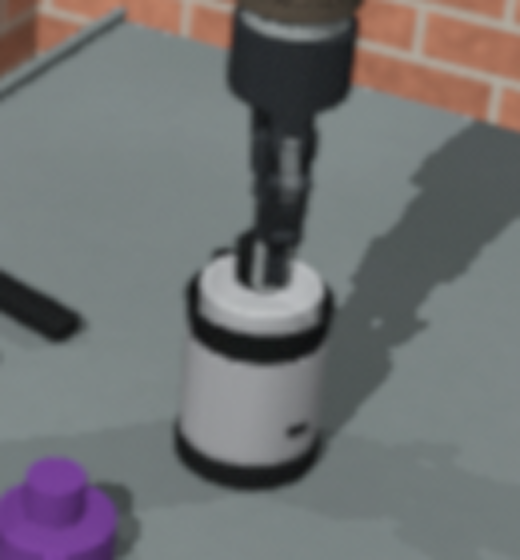

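The lid is seated: z has stopped at 0.138 m while the force climbs from 18 to 24 to 30 N. I'll ease back to about 22 N and hold for over 3 s.

```bash
python3 -m pendant '[[[0,0,0.12],[0,0,0]],[[0,0,0.12],[0,0,0]],[[0,0,0.12],[0,0,0]],[[0,0,0.12],[0,0,0]],[[0,0,0.12],[0,0,0]]]'; for i in 1 2 3 4 5 6 7 8 9 10; do python3 -m pendant '[[[0,0,0],[0,0,0]],[[0,0,0],[0,0,0]],[[0,0,0],[0,0,0]],[[0,0,0],[0,0,0]],[[0,0,0],[0,0,0]]]' | egrep 'clock|pos|force'; done
```

```text
clock: 7.97
tool_pos: [0.4885, -0.1158, 0.1381]
eef_rot: [3.024, 0.841, 0.009]
contact_force: [-1.6, -0.3, 20.4]
finger_gap: 0.413
clock: 8.38
tool_pos: [0.4885, -0.1158, 0.1381]
contact_force: [-2.4, 0.2, 21.7]
clock: 8.8
tool_pos: [0.4885, -0.1159, 0.138]
contact_force: [-1.8, 0.7, 21.9]
clock: 9.22
tool_pos: [0.4885, -0.1158, 0.1381]
contact_force: [-2.3, -0.1, 20.8]
clock: 9.63
tool_pos: [0.4885, -0.1158, 0.1381]
contact_force: [-1.7, 0.1, 21.3]
clock: 10.05
tool_pos: [0.4886, -0.1159, 0.1381]
contact_force: [-1.2, 0.1, 21.3]
clock: 10.47
tool_pos: [0.4886, -0.1158, 0.1381]
contact_force: [-1.4, 0.4, 22.0]
clock: 10.88
tool_pos: [0.4886, -0.1158, 0.1381]
contact_force: [-1.0, -0.1, 21.6]
clock: 11.3
tool_pos: [0.4885, -0.1158, 0.138]
contact_force: [-2.7, 0.4, 21.1]
clock: 11.72
tool_pos: [0.4885, -0.1158, 0.138]
contact_force: [-1.8, -0.3, 21.0]
clock: 12.13
tool_pos: [0.4885, -0.1159, 0.1381]
contact_force: [-1.9, 0.2, 21.1]
```

```bash
python3 -c "
from h import *;print(bot.sign_off());print(monitor.read_state()['contact_force'])"
```

```text
the job is handed in; nothing more can be done
None
the job is handed in; nothing more can be done
```

I put the clear lid on the grinder with its rib in the slot, pressed it down to its stop, and handed the job in with the arm still holding it down.

- **Placing:** I gripped the lid by its finger grip and turned it to match the slot. It went 12 mm below the rim top with no contact force, so the rib was in the slot.
- **Pressing:** Resistance rose through the spring until the tool stopped at z = 0.138 m, about 6 mm below first contact. Pressing further, up to a brief 30 N, did not move it. I take that as the stop, because I had no direct reading of the collar or of the grinder running.
- **Holding:** I eased back and held for over 4 s at a steady 20–22 N until handing in, at about 12 s on the clock.
- **Other objects:** I did not touch the shaker, ramekin, lifter or coloured look-alikes, but I took no wide picture at the end to confirm where they stand.
- **Disagreements:** The side and top views differed by about 5 mm on where the grinder and lid were. I used a position between them and corrected the last 2–3 mm from a close look above the rim. The fingers also lightly touched the lid's shoulder (about 7 N) while closing, without harm.

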